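# Set the stock tags on the parts board

### The job

Each bin on the parts board has a hinged tag in front of it: leaning towards its bin it says stocked (disc face up), leaning towards the robot it says reorder (bar face up). Some tags are wrong: push those over with a fingertip so that, at the end, the tags of the full bins lean fully towards their bins and the tags of the empty bins lean fully towards the robot. Do not disturb or pick up the loose screwdriver, contactor or jar beside the board.

Things in the scene. Friction and masses are not known exactly. Their poses are not given: they have to be found in the camera images.
- board: Plywood stock board, 250 x 400 x 12 mm, fixed to the table, with an aluminium rail (22 mm thick, top 74 mm above the table) along its y axis. Origin on the table under the rail's middle; x level, from the robot's side towards the bins; y along the rail, to the left; z up. Plate from x = -65 to 185 mm. Tags stand on the rail at y = 135, 45, -45, -135 mm, each with its bin straight behind it.
- hinge1 (a point): Middle of the hinge axis of tag 1, on the rail, 85 mm above the table (its pin's top at 88 mm); the axis runs along the board's y axis. Which of the four places along the rail tag 1 has differs from start to start; its bin is the one whose centre lies 110 mm behind it along the board's x axis (neighbouring places are 90 mm apart).
- tag1 (a joint): Tag 1: white leaf, 44 mm wide, 4 thick, free edge 50 mm from the hinge, 40 g, nearly frictionless. 0 = on its stop leaning to the robot (REORDER, black bar face up), 0.55 = upright, 1.1 = on its stop leaning to its bin (STOCKED, black disc face up). At rest the free edge is 26 mm aside of and 43 mm above the hinge, free space beneath. Pushed past upright it falls to the other stop.
- hinge2 (a point): Middle of the hinge axis of tag 2, on the rail, 85 mm above the table (its pin's top at 88 mm); the axis runs along the board's y axis. Which of the four places along the rail tag 2 has differs from start to start; its bin is the one whose centre lies 110 mm behind it along the board's x axis (neighbouring places are 90 mm apart).
- tag2 (a joint): Tag 2: white leaf, 44 mm wide, 4 thick, free edge 50 mm from the hinge, 40 g, nearly frictionless. 0 = on its stop leaning to the robot (REORDER, black bar face up), 0.55 = upright, 1.1 = on its stop leaning to its bin (STOCKED, black disc face up). At rest the free edge is 26 mm aside of and 43 mm above the hinge, free space beneath. Pushed past upright it falls to the other stop.
- hinge3 (a point): Middle of the hinge axis of tag 3, on the rail, 85 mm above the table (its pin's top at 88 mm); the axis runs along the board's y axis. Which of the four places along the rail tag 3 has differs from start to start; its bin is the one whose centre lies 110 mm behind it along the board's x axis (neighbouring places are 90 mm apart).
- tag3 (a joint): Tag 3: white leaf, 44 mm wide, 4 thick, free edge 50 mm from the hinge, 40 g, nearly frictionless. 0 = on its stop leaning to the robot (REORDER, black bar face up), 0.55 = upright, 1.1 = on its stop leaning to its bin (STOCKED, black disc face up). At rest the free edge is 26 mm aside of and 43 mm above the hinge, free space beneath. Pushed past upright it falls to the other stop.
- hinge4 (a point): Middle of the hinge axis of tag 4, on the rail, 85 mm above the table (its pin's top at 88 mm); the axis runs along the board's y axis. Which of the four places along the rail tag 4 has differs from start to start; its bin is the one whose centre lies 110 mm behind it along the board's x axis (neighbouring places are 90 mm apart).
- tag4 (a joint): Tag 4: white leaf, 44 mm wide, 4 thick, free edge 50 mm from the hinge, 40 g, nearly frictionless. 0 = on its stop leaning to the robot (REORDER, black bar face up), 0.55 = upright, 1.1 = on its stop leaning to its bin (STOCKED, black disc face up). At rest the free edge is 26 mm aside of and 43 mm above the hinge, free space beneath. Pushed past upright it falls to the other stop.
- full1_mid (a point): Centre of a FULL bin, filled to near the rim with small grey-and-black contactors: blue plastic, 100 mm (board's x) x 80 mm x 50 mm high, open above, fixed on the board, rim (and the highest content) no more than 62 mm above the table; this point is 37 mm above the table. Its place along the board differs from start to start.
- full2_mid (a point): Centre of a FULL bin, filled to near the rim with flat terminal blocks standing in a row: blue plastic, 100 mm (board's x) x 80 mm x 50 mm high, open above, fixed on the board, rim (and the highest content) no more than 62 mm above the table; this point is 37 mm above the table. Its place along the board differs from start to start.
- empty1_mid (a point): Centre of an EMPTY bin: blue plastic, 100 mm (board's x) x 80 mm x 50 mm high, open above, fixed on the board, rim (and the highest content) no more than 62 mm above the table; this point is 37 mm above the table. Its place along the board differs from start to start.
- empty2_mid (a point): Centre of an EMPTY bin: blue plastic, 100 mm (board's x) x 80 mm x 50 mm high, open above, fixed on the board, rim (and the highest content) no more than 62 mm above the table; this point is 37 mm above the table. Its place along the board differs from start to start.
- screwdriver_grip (a point): Bystander: loose screwdriver with a red handle, 180 mm long, lying on the table on the robot's side of the board; point on its handle. Leave alone.
- contactor_mid (a point): Bystander: loose grey contactor with a black top, 75 x 45 x 75 mm high, standing left of the board; point at its centre. Leave alone.
- jar_mid (a point): Bystander: loose clear plastic jar with a black cap, 52 mm across, 70 mm high, standing right of the board; point at its centre. Leave alone.

How it is judged (in metres and radians):
At the end, for the whole second after the job is handed in: Every tag with a full bin straight behind it rests towards the bin (joint above 0.95 of 1.1 rad), every tag with an empty bin behind it rests towards the robot (joint below 0.15 rad), and the screwdriver, contactor and jar are within 20 mm of where they stood (((horizontal distance between any of full1_mid, full2_mid and hinge1 below 0.126 m and value of joint tag1 above 0.95 rad) or (not (horizontal distance between any of full1_mid, full2_mid and hinge1 below 0.126 m) and value of joint tag1 below 0.15 rad)) and ((horizontal distance between any of full1_mid, full2_mid and hinge2 below 0.126 m and value of joint tag2 above 0.95 rad) or (not (horizontal distance between any of full1_mid, full2_mid and hinge2 below 0.126 m) and value of joint tag2 below 0.15 rad)) and ((horizontal distance between any of full1_mid, full2_mid and hinge3 below 0.126 m and value of joint tag3 above 0.95 rad) or (not (horizontal distance between any of full1_mid, full2_mid and hinge3 below 0.126 m) and value of joint tag3 below 0.15 rad)) and ((horizontal distance between any of full1_mid, full2_mid and hinge4 below 0.126 m and value of joint tag4 above 0.95 rad) or (not (horizontal distance between any of full1_mid, full2_mid and hinge4 below 0.126 m) and value of joint tag4 below 0.15 rad)) and distance of each of screwdriver_grip, contactor_mid, jar_mid from where it was at the start of the episode below 0.02 m); the robot touches nothing.
It fails at once if the screwdriver is moved or lifted by more than 20 mm (distance of screwdriver_grip from where it was at the start of the episode above 0.02 m).
It fails at once if the contactor is moved or lifted by more than 20 mm (distance of contactor_mid from where it was at the start of the episode above 0.02 m).
It fails at once if the jar is moved or lifted by more than 20 mm (distance of jar_mid from where it was at the start of the episode above 0.02 m).
It also fails if it takes over 45 s, if anything falls off the work surface, if the arm or the gripper's body presses on something with over 40 N, if the wrist force passes 120 N, or if a joint passes its speed limit or range.

### The arm

A 7-joint arm with a two-finger parallel gripper is mounted at the origin on the work surface. World frame = base frame: x ahead of the robot, y to its left, z up, the work surface at z = 0. Lengths are in m, angles in degrees, forces in N, time in s.
With the tool pointing down it reaches from about 0.425 to 0.875 m from the base axis. Payload 4.7 kg.
Tool frame: the origin (TCP) lies midway between the tips of the shut fingers; the grasp point (between the pads) lies 19 mm behind it; z points along the fingers, x is the direction in which the jaws open and shut, and the axes are right-handed (so a half turn about z gives the same grasp; the last joint's range is limited). The gripper opens to 85 mm and grips with 20 to 120 N. Pads are 22 mm wide; open, the fingers measure 114 mm over their backs; the gripper's body (76 mm by 85 mm) begins 54 mm behind the grasp point. The pads swing forward as they close: fully open they stand 13 mm farther back than shut.
Start: joints at [75.292, 18.392, -4.016, 83.108, 1.295, 78.541, -3.26], TCP at [0.174, -0.626, 0.231] pointing down, gripper open.
Joint ranges: [-163.93, 163.93], [-17.29, 119.83], [-79.2, 71.16], [3.27, 140.29], [-89.18, 269.18], [5.43, 117.66], [-154.24, 154.24]. Speed limits (degrees/s): [147.25, 147.25, 180, 180, 180, 180, 180].

### API

Orientations are given as a 3x3 rotation matrix whose columns are the frame's x, y, z axes.
In Python, from plant import state, camera, camera_info, sign_off gives the robot as it stands.
- The arm moves only by the shell command python3 -m creep 'ROWS'. ROWS is a JSON object of lists of equal length, an entry for each row: "fingers": the opening, from -1 (shut) to 1 (fully open); "offset": the shift along the world's x, y, z in m, a list of three; "spin": the turn about the world's z in rad. In form: {"fingers": [fingers, ...], "offset": [[tx, ty, tz], ...], "spin": [spin, ...]}. A call has exactly 5 rows; each row shifts and turns the commanded pose from where the row before left it; what a row does not reach is not made up. A row lasts 1/10 s, in which the tool goes at most 50 mm and 8.59 degrees, less where a joint would pass 70% of its speed; a pose out of reach is approached as far as the arm can. A call is refused whole if a number of a shift passes 0.05 or a number of a turn 0.15, either way. A call with a gripper value outside its range is refused whole. The fingers move at their own pace and stop on an object; the grip force is fixed at half the most. Time passes only in rows, so rows that do not move let the fingers close, or fill a call up. It gives the time, the measured TCP pose, the force and the opening at its end, in the units of the state.
- state(): the state, without advancing time (a new reading comes with each control period).
- camera(name): name is "side" or "top"; returns the picture (400x640x3 uint8, red, green, blue); there is no depth.
- camera_info(name): a dict with "fovy" (degrees; the focal length in pixels is half the picture's height over the tangent of half this angle, whatever the lens; pixels are square), "cx", "cy" (the principal point, pixels), "T" (4x4, takes a point from camera to world coordinates). Camera axes: x right, y down, z forward; pixel columns grow to the right and rows downward; lengths in m; the calibration is good to about 2 mm. A picture is of the moment at which its call begins. camera_info takes no time and is no camera call.
- sign_off(): hands the job in, once; it reports no verdict.
The state is a dict: "clock": time; "joint_positions": joint angles; "dq": joint speeds; "joint_torque": joint torques, N m; "ee_pos": TCP position; "eef_rot": TCP orientation; "ft_force": force on the tool from outside, world axes, zero at the start; "torque": the same for the moment, N m; "width": opening from 0.0 (shut) to 1.0 (fully open).
Only numpy, scipy, OpenCV 4.12 (cv2) and the standard library are available. Lean on these libraries where they do the work, as an engineer would, in place of code of your own. Each camera call takes 0.05 s, during which the arm holds its last target. There are 200 camera calls.

## Working session

There is one attempt and no reset: what is moved stays moved. The work goes in short steps, Python scripts to look and compute and a shell command to move; the robot and the scene stay as the last step left them, time stands still between calls to the robot, and variables do not carry over. Pictures are saved under pics/ and viewed, about 8 in all and at most 12, crops included, and the job is handed in when it is done.

```bash
mkdir -p pics; python3 - <<'E'
from plant import *
import cv2
s=state();print(s['clock'],s['ee_pos'],s['eef_rot'],s['width'])
for n in('top','side'):
    cv2.imwrite(f'pics/{n}0.png',cv2.cvtColor(camera(n),cv2.COLOR_RGB2BGR));print(n,camera_info(n))
E
```

```text
0.0 [ 0.17367059 -0.62581193  0.23021226] [[ 2.67525909e-01 -9.63550460e-01 -6.31622725e-04]
 [-9.63548721e-01 -2.67526628e-01  1.83448683e-03]
 [-1.93659653e-03  1.17826512e-04 -9.99998118e-01]] 0.9966194413345877
top {'fovy': 57.875935709525045, 'cx': 319.8432214170006, 'cy': 188.0174871644641, 'T': array([[-0.0073079 , -0.99797793,  0.06313993,  0.51410763],
       [-0.99972292,  0.00870438,  0.0218705 ,  0.01692202],
       [-0.02237587, -0.06296261, -0.99776502,  0.94013206],
       [ 0.        ,  0.        ,  0.        ,  1.        ]])}
side {'fovy': 45.20543716480202, 'cx': 316.14339955468563, 'cy': 201.04779584699983, 'T': array([[-8.82783616e-01, -2.81714300e-01,  3.75939012e-01,
         1.83004559e-01],
       [-4.69779593e-01,  5.30183043e-01, -7.05842103e-01,
         7.34117415e-01],
       [-4.70675605e-04, -7.99714320e-01, -6.00380533e-01,
         6.63546440e-01],
       [ 0.00000000e+00,  0.00000000e+00,  0.00000000e+00,
         1.00000000e+00]])}
```

View pics/top0.png

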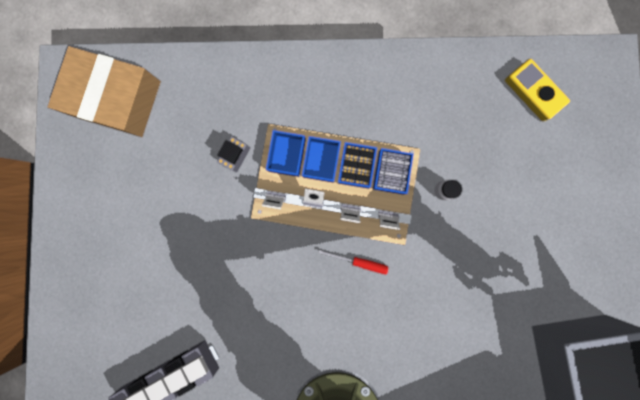

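View pics/side0.png

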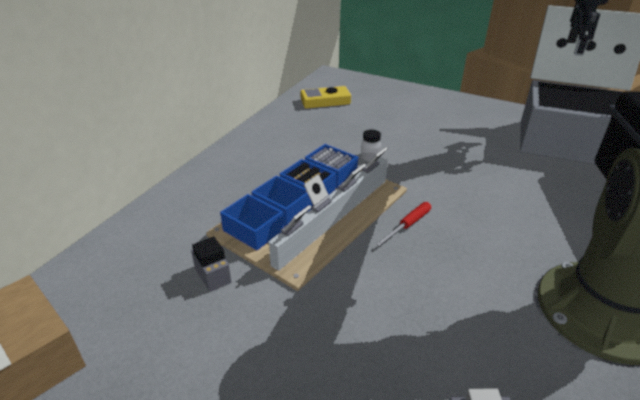

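The top view shows, left to right: bins empty (287,153), empty (321,159), full contactors (357,164), full terminal blocks (394,170). The tag at (313,197) shows its disc, and the other three look like they lean to the robot. I'll measure the bins and check the tags in an enlarged crop.

```bash
cat > h.py <<'E'
import numpy as np
from plant import camera_info
def cam(n):
    c=camera_info(n);f=200/np.tan(np.radians(c['fovy']/2));return c,f
def ray(n,u,v,z):
    c,f=cam(n);T=c['T'];d=T[:3,:3]@[(u-c['cx'])/f,(v-c['cy'])/f,1]
    return T[:3,3]+d*(z-T[2,3])/d[2]
def proj(n,p):
    c,f=cam(n);q=c['T'][:3,:3].T@(np.array(p)-c['T'][:3,3]);return q[:2]/q[2]*f+[c['cx'],c['cy']]
E
python3 - <<'E'
import cv2,numpy as np
from h import *
im=cv2.imread('pics/top0.png');hsv=cv2.cvtColor(im,cv2.COLOR_BGR2HSV)
m=cv2.inRange(hsv,(100,120,40),(125,255,255));m[:110]=0;m[215:]=0;m[:,:250]=0;m[:,430:]=0
m=cv2.morphologyEx(m,cv2.MORPH_CLOSE,np.ones((5,5)))
pts=cv2.findNonZero(m);r=cv2.minAreaRect(pts);b=cv2.boxPoints(r)
w=np.array([ray('top',*p,.062) for p in b]);print(w.round(3))
c=w.mean(0);e=[w[(i+1)%4]-w[i] for i in range(4)];L=[np.linalg.norm(x) for x in e];print('sides',np.round(L,3))
y=e[int(np.argmax(L))];y=y/np.linalg.norm(y);y*=np.sign(y[1]);x=np.array([y[1],-y[0],0])
O=c-x*.11;print('yaw',np.degrees(np.arctan2(x[1],x[0])),'O',O)
print('rail pts');
for Y in(.135,.045,-.045,-.135):
    p=O+y*Y;p[2]=.085;print(Y,p.round(3),proj('top',p).round(1),proj('side',p).round(1))
# board plate corner check
for X,Y in((-.065,.2),(-.065,-.2),(.185,.2),(.185,-.2)):
    p=O+x*X+y*Y;p[2]=.012;print('corner',proj('top',p).round(1),proj('side',p).round(1))
for n,a in(('top',(120,245,235,430)),('side',(140,290,200,420))):
    i=cv2.imread(f'pics/{n}0.png')[a[0]:a[1],a[2]:a[3]]
    cv2.imwrite(f'pics/{n}crop.png',cv2.resize(i,None,fx=3.6,fy=3.6,interpolation=cv2.INTER_CUBIC))
E
```

```text
[[ 0.614  0.17   0.062]
 [ 0.715  0.153  0.062]
 [ 0.652 -0.192  0.062]
 [ 0.553 -0.173  0.062]]
sides [0.102 0.351 0.101 0.348]
yaw -10.371276508913814 O [0.52506545 0.00892215 0.062     ]
rail pts
0.135 [0.549 0.142 0.085] [275.2 196.3] [292.3 225.2]
0.045 [0.533 0.053 0.085] [312.5 202.9] [321.7 202.6]
-0.045 [ 0.517 -0.035  0.085] [350.1 209.5] [347.8 182.4]
-0.135 [ 0.501 -0.124  0.085] [388.  216.1] [371.2 164.4]
corner [250. 218.] [297.3 288.2]
corner [404.5 245.5] [407.6 188.3]
corner [267.6 123.4] [205.4 232.5]
corner [420.  149.1] [323.2 153.8]
```

View pics/topcrop.png

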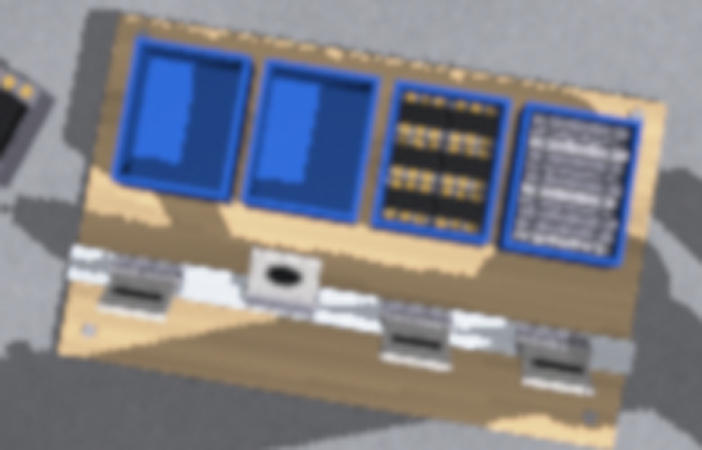

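View pics/sidecrop.png

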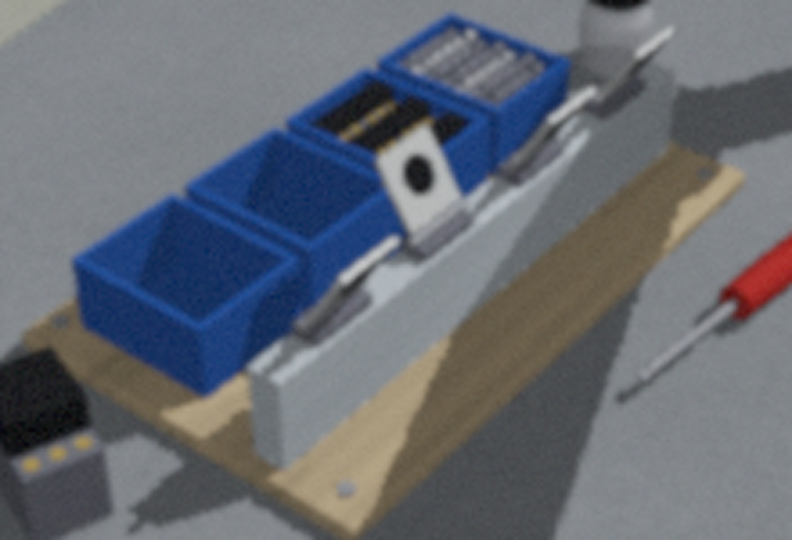

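The enlarged crops confirm it. The bins run empty, empty, full, full, and the tags read reorder, **stocked**, **reorder**, **reorder**. So the tags at Y=+45 (push to the robot) and at Y=-45 and -135 (push to the bins) are wrong. The predicted board corners and hinges land on the picture. I'm going to the robot's side of the Y=-135 tag with the fingers shut.

```bash
python3 -m creep '{"fingers":[-1,-1,-1,-1,-1],"offset":[[0.018,0.034,0],[0.018,0.034,0],[0.018,0.034,0],[0.018,0.034,0],[0.018,0.034,0]],"spin":[-0.15,-0.15,-0.15,0,0]}'
python3 -m creep '{"fingers":[-1,-1,-1,-1,-1],"offset":[[0.018,0.034,0],[0.018,0.034,0],[0.018,0.034,0],[0.018,0.034,0],[0.018,0.034,0]],"spin":[0,0,0,0,0]}'
python3 -m creep '{"fingers":[-1,-1,-1,-1,-1],"offset":[[0.018,0.034,0],[0.018,0.034,0],[0.018,0.034,0],[0.018,0.034,0],[0.018,0.034,0]],"spin":[0,0,0,0,0]}'
```

```text
clock: 0.6
ee_pos: [0.2643, -0.4546, 0.2309]
eef_rot: [[-0.178, -0.984, -0.0], [-0.984, 0.178, 0.001], [-0.0, 0.001, -1.0]]
ft_force: [0.8, 0.6, 1.0]
width: 0.143
clock: 1.1
ee_pos: [0.3541, -0.2847, 0.2311]
eef_rot: [[-0.178, -0.984, -0.0], [-0.984, 0.178, 0.0], [0.0, 0.0, -1.0]]
ft_force: [0.3, -0.6, -0.0]
width: -0.0
clock: 1.6
ee_pos: [0.4441, -0.1149, 0.2312]
eef_rot: [[-0.178, -0.984, -0.0], [-0.984, 0.178, -0.0], [0.0, 0.0, -1.0]]
ft_force: [0.3, 0.3, -0.3]
width: -0.002
```

```bash
python3 -m creep '{"fingers":[-1,-1,-1,-1,-1],"offset":[[0,0,-0.025],[0,0,-0.025],[0,0,-0.025],[0,0,-0.025],[0,0,-0.018]],"spin":[0,0,0,0,0]}'
python3 -m creep '{"fingers":[-1,-1,-1,-1,-1],"offset":[[0.0075,-0.0014,0],[0.0075,-0.0014,0],[0.0075,-0.0014,0],[0.0075,-0.0014,0],[0.0075,-0.0014,0]],"spin":[0,0,0,0,0]}'
python3 -m creep '{"fingers":[-1,-1,-1,-1,-1],"offset":[[0.0075,-0.0014,0],[0.0075,-0.0014,0],[0.0075,-0.0014,0],[0.0075,-0.0014,0],[0.0075,-0.0014,0]],"spin":[0,0,0,0,0]}'
python3 - <<'E'
import cv2
from plant import *
a=[cv2.resize(cv2.cvtColor(camera(n),cv2.COLOR_RGB2BGR)[r:r+125,c:c+195],None,fx=3,fy=2.4) for n,r,c in(('top',120,235),('side',110,220))]
cv2.imwrite('pics/c1.png',cv2.vconcat(a))
E
```

```text
clock: 2.1
ee_pos: [0.4427, -0.116, 0.1114]
eef_rot: [[-0.178, -0.984, -0.002], [-0.984, 0.178, 0.001], [-0.0, 0.002, -1.0]]
ft_force: [-0.6, -0.4, 0.4]
width: -0.001
clock: 2.6
ee_pos: [0.4827, -0.1237, 0.1141]
eef_rot: [[-0.178, -0.984, 0.001], [-0.984, 0.178, -0.001], [0.0, -0.001, -1.0]]
ft_force: [-1.0, 0.6, 0.4]
width: 0.007
clock: 3.1
ee_pos: [0.5102, -0.1288, 0.1125]
eef_rot: [[-0.179, -0.984, -0.023], [-0.984, 0.179, 0.003], [0.001, 0.023, -1.0]]
ft_force: [-37.0, 8.0, 30.5]
width: 0.001
```

View pics/c1.png

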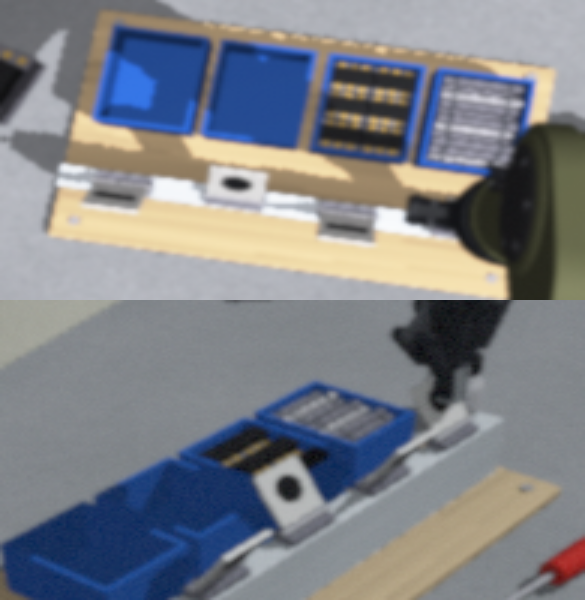

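The top crop shows the finger covering the right tag at (440,215). The side crop shows the tag leaning to its bin, and the 37 N means it's on its stop. Backing off, then doing the same at Y=-45 with a shorter push.

```bash
python3 -m creep '{"fingers":[-1,-1,-1,-1,-1],"offset":[[-0.015,0.0027,0],[-0.015,0.0027,0],[-0.015,0.0027,0],[-0.015,0.0027,0],[-0.015,0.0027,0]],"spin":[0,0,0,0,0]}'
python3 -m creep '{"fingers":[-1,-1,-1,-1,-1],"offset":[[0.004,0.022,0],[0.004,0.022,0],[0.004,0.022,0],[0.004,0.022,0],[0,0,0]],"spin":[0,0,0,0,0]}'
python3 -m creep '{"fingers":[-1,-1,-1,-1,-1],"offset":[[0.006,-0.0011,0],[0.006,-0.0011,0],[0.006,-0.0011,0],[0.006,-0.0011,0],[0.006,-0.0011,0]],"spin":[0,0,0,0,0]}'
python3 -m creep '{"fingers":[-1,-1,-1,-1,-1],"offset":[[0.006,-0.0011,0],[0.006,-0.0011,0],[0.006,-0.0011,0],[0.006,-0.0011,0],[0.006,-0.0011,0]],"spin":[0,0,0,0,0]}'
```

```text
clock: 3.7
ee_pos: [0.4436, -0.1168, 0.1134]
eef_rot: [[-0.178, -0.984, 0.0], [-0.984, 0.178, -0.0], [0.0, -0.0, -1.0]]
ft_force: [0.8, 0.4, 0.3]
width: -0.003
clock: 4.2
ee_pos: [0.4607, -0.0255, 0.1137]
eef_rot: [[-0.173, -0.985, 0.001], [-0.985, 0.173, 0.001], [-0.001, -0.001, -1.0]]
ft_force: [-0.2, 0.2, -0.4]
width: 0.001
clock: 4.7
ee_pos: [0.4904, -0.035, 0.1132]
eef_rot: [[-0.179, -0.984, -0.0], [-0.984, 0.179, 0.0], [-0.0, 0.0, -1.0]]
ft_force: [0.0, -0.4, 0.4]
width: -0.001
clock: 5.2
ee_pos: [0.5204, -0.0399, 0.1133]
eef_rot: [[-0.178, -0.984, -0.0], [-0.984, 0.178, -0.0], [0.0, 0.0, -1.0]]
ft_force: [-0.8, -0.6, 0.0]
width: -0.002
```

```bash
python3 -m creep '{"fingers":[-1,-1,-1,-1,-1],"offset":[[-0.015,0.0027,0],[-0.015,0.0027,0],[0,0,0.03],[0,0,0.03],[0,0,0.03]],"spin":[0,0,0,0,0]}'
python3 -m creep '{"fingers":[-1,-1,-1,-1,-1],"offset":[[0.025,0.019,0],[0.025,0.019,0],[0.025,0.019,0],[0.025,0.019,0],[0,0,0]],"spin":[0,0,0,0,0]}'
python3 -m creep '{"fingers":[-1,-1,-1,-1,-1],"offset":[[0,0,-0.02],[0,0,-0.02],[0,0,-0.02],[0,0,-0.02],[0,0,-0.01]],"spin":[0,0,0,0,0]}'
python3 -m creep '{"fingers":[-1,-1,-1,-1,-1],"offset":[[-0.006,0.0011,0],[-0.006,0.0011,0],[-0.006,0.0011,0],[-0.006,0.0011,0],[-0.006,0.0011,0]],"spin":[0,0,0,0,0]}'
python3 -m creep '{"fingers":[-1,-1,-1,-1,-1],"offset":[[-0.006,0.0011,0],[-0.006,0.0011,0],[-0.006,0.0011,0],[-0.006,0.0011,0],[-0.006,0.0011,0]],"spin":[0,0,0,0,0]}'
```

```text
clock: 5.7
ee_pos: [0.4898, -0.0344, 0.2044]
eef_rot: [[-0.178, -0.984, -0.0], [-0.984, 0.178, -0.0], [0.0, 0.0, -1.0]]
ft_force: [1.3, -0.4, 0.9]
width: -0.001
clock: 6.2
ee_pos: [0.592, 0.0453, 0.2029]
eef_rot: [[-0.174, -0.985, 0.001], [-0.985, 0.174, 0.004], [-0.004, -0.0, -1.0]]
ft_force: [-0.9, 1.0, 0.4]
width: 0.004
clock: 6.7
ee_pos: [0.5886, 0.0407, 0.1115]
eef_rot: [[-0.179, -0.984, -0.003], [-0.984, 0.179, -0.001], [0.001, 0.003, -1.0]]
ft_force: [-0.2, 0.1, 0.6]
width: -0.003
clock: 7.2
ee_pos: [0.5597, 0.0472, 0.1142]
eef_rot: [[-0.178, -0.984, 0.001], [-0.984, 0.178, -0.0], [0.0, -0.001, -1.0]]
ft_force: [0.1, 1.3, -0.2]
width: -0.0
clock: 7.7
ee_pos: [0.5293, 0.0526, 0.1133]
eef_rot: [[-0.178, -0.984, -0.0], [-0.984, 0.178, -0.0], [0.0, 0.0, -1.0]]
ft_force: [0.4, -0.0, 0.0]
width: 0.001
```

Back off, lift, and retreat to the start side for a clear view.

```bash
python3 -m creep '{"fingers":[-1,-1,-1,-1,-1],"offset":[[0.015,-0.0027,0],[0.015,-0.0027,0],[0,0,0.04],[0,0,0.04],[0,0,0.04]],"spin":[0,0,0,0,0]}'
for i in 1; do :; done
python3 -m creep '{"fingers":[-1,-1,-1,-1,-1],"offset":[[-0.018,-0.04,0],[-0.018,-0.04,0],[-0.018,-0.04,0],[-0.018,-0.04,0],[-0.018,-0.04,0]],"spin":[0,0,0,0,0]}'
python3 -m creep '{"fingers":[-1,-1,-1,-1,-1],"offset":[[-0.018,-0.04,0],[-0.018,-0.04,0],[-0.018,-0.04,0],[-0.018,-0.04,0],[-0.018,-0.04,0]],"spin":[0,0,0,0,0]}'
python3 -m creep '{"fingers":[-1,-1,-1,-1,-1],"offset":[[-0.018,-0.04,0],[-0.018,-0.04,0],[-0.018,-0.04,0],[-0.018,-0.04,0],[0,0,0]],"spin":[0,0,0,0,0]}'
python3 - <<'E'
import cv2
from plant import *
o=[cv2.cvtColor(camera(n),cv2.COLOR_RGB2BGR) for n in('top','side')]
for n,i in zip(('top','side'),o):
    d=cv2.absdiff(i,cv2.imread(f'pics/{n}0.png')).max(2)
    for k,(a,b,c,e) in {'top':{'jar':(175,203,436,466),'cont':(133,170,212,248),'scr':(245,277,315,392)},'side':{'jar':(128,150,358,384),'cont':(235,292,190,235),'scr':(200,252,370,435)}}[n].items(): print(n,k,(d[a:b,c:e]>60).sum())
a=[cv2.resize(i[r:r+150,c:c+260],None,fx=2.6,fy=2) for i,r,c in zip(o,(125,130),(205,180))]
cv2.imwrite('pics/c2.png',cv2.vconcat(a))
E
```

```text
clock: 8.2
ee_pos: [0.5593, 0.0473, 0.2344]
eef_rot: [[-0.178, -0.984, -0.001], [-0.984, 0.178, 0.0], [-0.0, 0.001, -1.0]]
ft_force: [0.3, -0.3, 1.6]
width: -0.003
clock: 8.7
ee_pos: [0.4687, -0.1541, 0.2335]
eef_rot: [[-0.178, -0.984, 0.0], [-0.984, 0.178, -0.001], [0.0, -0.001, -1.0]]
ft_force: [0.0, -1.4, 0.5]
width: 0.001
clock: 9.2
ee_pos: [0.3788, -0.354, 0.2335]
eef_rot: [[-0.178, -0.984, 0.0], [-0.984, 0.178, -0.0], [0.0, -0.0, -1.0]]
ft_force: [-0.1, -0.5, 0.5]
width: 0.003
clock: 9.7
ee_pos: [0.3019, -0.5186, 0.2323]
eef_rot: [[-0.188, -0.982, -0.003], [-0.982, 0.188, -0.002], [0.002, 0.003, -1.0]]
ft_force: [-0.5, -0.9, 0.3]
width: -0.001
top jar 14
top cont 0
top scr 0
side jar 17
side cont 0
side scr 222
```

View pics/c2.png

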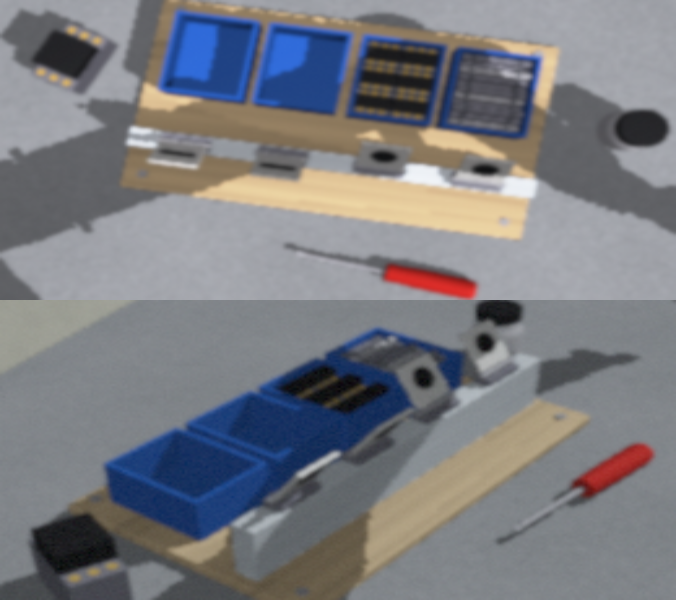

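The picture shows bar, bar, disc, disc at (178,155), (280,163), (385,155) and (485,170), which matches empty, empty, full, full. The 222 changed screwdriver pixels in the side view are probably the arm's shadow, so I'll check the red centroid against the first picture before handing in.

```bash
python3 - <<'E'
import cv2
from plant import *
from h import *
for n in('top','side'):
    for i in(cv2.imread(f'pics/{n}0.png'),cv2.cvtColor(camera(n),cv2.COLOR_RGB2BGR)):
        h=cv2.cvtColor(i,cv2.COLOR_BGR2HSV);m=cv2.inRange(h,(0,170,50),(8,255,255))|cv2.inRange(h,(172,170,50),(180,255,255))
        c=max(cv2.findContours(m,0,2)[0],key=cv2.contourArea);M=cv2.moments(c);u=(M['m10']/M['m00'],M['m01']/M['m00'])
        print(n,np.round(u,1),ray(n,*u,.015).round(4))
i=cv2.cvtColor(camera('top'),cv2.COLOR_RGB2GRAY)
O=np.array([.525,.009,0]);x=np.array([.984,-.18,0]);y=np.array([.18,.984,0])
for Y,s in((.045,-1),(-.045,1),(-.135,1)):
    p=O+y*Y+x*s*.016+[0,0,.112];q=proj('top',p);a,b=np.round(q).astype(int)
    w=i[b-7:b+8,a-8:a+9].astype(int);m=(w<70);v,u=np.nonzero(m);print('mark exp',q.round(1),'dark',m.sum(),(u.mean()+a-8 if m.any() else 0),(v.mean()+b-7 if m.any() else 0))
E
```

```text
top [370.1 265.2] [ 0.3766 -0.0882  0.015 ]
top [370.2 265.2] [ 0.3766 -0.0883  0.015 ]
side [416.2 214. ] [ 0.3754 -0.089   0.015 ]
side [416.1 214.1] [ 0.3754 -0.0886  0.015 ]
mark exp [310.8 209.5] dark 22 311.1818181818182 207.9090909090909
mark exp [352.  202.5] dark 39 352.1794871794872 202.92307692307693
mark exp [391.1 209.4] dark 35 391.25714285714287 208.97142857142856
```

The screwdriver hasn't moved, and the marks of all three pushed tags are where they should be at their stops. Handing in.

```bash
python3 -c "
from plant import *
print(sign_off(), state()['clock'])"
```

```text
the job is handed in; nothing more can be done
the job is handed in; nothing more can be done
```

The job is handed in, with all four tags leaning the right way in the last pictures. From the left, the bins are empty, empty, full (contactors) and full (terminal blocks). I pushed the second tag over towards the robot and the third and fourth towards their bins; the first was already right.

- **Tags:** the final view reads bar, bar, disc, disc. The marks on the three pushed tags were within 2 pixels of where they should be at their stops.
- **Loose parts:** the screwdriver's red handle moved by less than 0.5 mm in both views. I only checked the contactor and jar by comparing before and after pictures: no change at the contactor and 14–17 pixels at the jar. I didn't measure their positions.
- **Disagreement:** the same comparison showed 222 changed pixels around the screwdriver in the side view. Since its handle had not moved, I put that down to the arm's shadow.
- **Excess push:** I pushed the fourth tag a little too far, against its stop (37 N sideways and 30 N upward at the wrist, well under the 120 N limit), and used a shorter push for the other two.

The arm's last move ended at 9.7 s of the 45 s allowed, with the arm clear of everything.

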